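# Lock the pasta roller with its cross pin

## Robot

A 6-joint arm with a two-finger parallel gripper is mounted at the origin on a cart in front of the work surface, level with it; the furniture and walls round the work are solid. World frame = base frame: x ahead of the robot, y to its left, z up, the work surface at z = 0. Lengths are in mm, angles in rad, forces in N, time in s.
With the tool pointing down it reaches from about 250 to 725 mm from the base axis. Payload 9.7 kg.
Tool frame: the origin (TCP) lies midway between the tips of the shut fingers; the grasp point (between the pads) lies 19 mm behind it; z points along the fingers, y is the line along which they close (so a half turn about z gives the same grasp; the last joint's range is limited). The gripper opens to 85 mm and grips with 20 to 120 N. Pads are 22 mm wide; open, the fingers measure 114 mm over their backs; the gripper's body (76 mm by 85 mm) begins 54 mm behind the grasp point. The pads swing forward as they close: fully open they stand 13 mm farther back than shut.
Start: joints at [1.22, 0.087, 0.176, 1.66, 0, 1.571], TCP at [189.004, 516.502, 231.284] pointing down, gripper open.
Joint ranges: [-3.13, 3.13], [-0.85, 1.81], [-1.15, 1.24], [-2.2, 2.28], [-1.44, 1.52], [-3.14, 3.14]. Speed limits (rad/s): [2.22, 2.22, 2.57, 3.14, 3.14, 3.14].

## Interface

Orientations are given as a unit quaternion [x, y, z, w].
In Python, from station import arm, imaging gives the robot as it stands.
- The arm moves only by the tool play_rows, never from a script. Its argument "commands" is one flat list of numbers, 7 for each row, row after row: the shift along the tool's x, y, z in cm, then the turn, a rotation vector about the tool's x, y, z in rad, then the gripper command: -1 is fully open, 1 is shut, values between are in proportion. A call has 1 to 5 rows; each row is the pose to reach, as a shift and turn from the pose commanded when the call began, along the tool's axes at that moment; what a row does not reach only later rows make up. A row lasts 1/8 s, in which the tool goes at most 62.5 mm and 10.7 degrees, less where a joint would pass 70% of its speed; a pose out of reach is approached as far as the arm can. A call with a gripper value outside its range is refused whole. The fingers move at their own pace and stop on an object; "squeeze" is the grip in N (left out, the last holds). Time passes only in rows, so rows that repeat a pose let the fingers close. It gives the time, the measured TCP pose, the force, the opening and the grip force at its end, in the units of the state.
- arm.sense(): the state, without advancing time (a new reading comes with each control period).
- imaging.grab_frame(name): name is "scene" or "side" or "wrist"; returns a dict with "image" (420x560x3 uint8, red, green, blue), "camera_matrix" (3x3 intrinsics, pixels), "k1" (the pictures are not rectified: a ray, as slopes to the right and down, at radius r is drawn at 1 + k1 r^2 times it, then the intrinsics apply), "R" (3x3) and "t" (3): a world point X has camera coordinates R X + t. Camera axes: x right, y down, z forward; pixel columns grow to the right and rows downward; lengths in mm; the calibration is good to about 2 mm. A picture is of the moment at which its call begins. There is no depth.
- arm.sign_off(): hands the job in; it is judged then, once.
The state is a dict: "t": time; "joint_positions": joint angles; "dq": joint speeds; "tau": joint torques, N m; "position": TCP position; "ee_rot": TCP orientation; "force": force on the tool from outside, world axes, zero at the start; "wrist_torque": the same for the moment, N m; "finger_gap": opening from 0.0 (shut) to 1.0 (fully open); "finger_force": force on a finger pad.
Only numpy, scipy, OpenCV 4.12 (cv2) and the standard library are available. Lean on these libraries where they do the work, as an engineer would, in place of code of your own. Each camera call takes 0.05 s, during which the arm holds its last target. There are 200 camera calls.

## Task

Lock the pasta roller so that its rollers cannot turn: stand the lock pin in the hole on top of the bearing block, nose down, where it rests on the solid shaft, and let go. Then turn the crank gently over the top, away from the robot, until the shaft's hidden cross-hole comes under the pin and the pin drops in and stops the crank, and push the pin down fully home, its head flat on the block. Do not force the crank or the pin, and leave the salt shaker, the spice jar and the small tin where they stand.

Things in the scene. Friction and masses are not known exactly. Their poses are not given: they have to be found in the camera images.
- machine: Fixed steel pasta roller. Origin on the worktop (z=0) straight below the pin bore; y along the shaft from bore to rollers, x away from the robot at yaw 0. Housing y +18 to +216, x -100 to +65, 143 mm high. At the crank end stands the bearing block, 52 (x) by 36 (y) mm, z 72 to 130 mm, centred on the origin; the 24 mm shaft (along y, axis at z 95 mm) runs through it, its cross-hole unseen inside.
- bore (a point): Mouth of the round vertical bore (11.2 mm, 2 mm chamfer) in the middle of the block's top, 130 mm above the worktop. It goes through the block, but the solid shaft closes it 23 mm below the mouth while the cross-hole is not in line. A spring brake shoe low in it grips the pin: its last 5 to 10 mm need a push of about 5 to 18 N.
- crank (a joint): Crank angle (rad): 0 = arm straight up, negative = leaning to the machine's -x (the robot's side), positive = to +x; stops at +-1.25. Starts at -0.9 to -0.65, stays where left, turns with 1 to 4 N at the knob. The hole is in line at some angle from -0.05 to +0.5, new each time: the standing pin then drops 25 to 30 mm by its weight and blocks the crank within 0.2 to 0.4 rad; over 25 N is too much.
- knob (a point): Middle of the crank's round black knob, 18 mm diameter, 56 mm long, free to spin on its spindle, parallel to the machine's y axis. With the crank at q it lies at machine x = 55 sin q, y = -86, z = 95 + 55 cos q (mm). The flat crank arm ends at y = -53 mm; beyond it the knob stands free, so fingers pointing down can push it from its -x side.
- pin: Lock pin, 83 mm long: steel shank 10 mm diameter, 58 mm long, its nose tapering to 5 mm over the lowest 6 mm; above it a black round head 20 mm diameter, 25 mm tall. Origin at the tip of the nose, z towards the head. Starts upright in the wooden rest, tip 10 mm and top of head 93 mm above the worktop. 35 to 65 g.
- pin_head (a point): Centre of the flat top of the pin's head, 83 mm above its tip. Fully home it is 155 mm above the worktop; standing on the solid shaft it is about 190 mm above it.
- rest: Wooden block 50x50x40 mm, fixed to the worktop, with a 13 mm hole 30 mm deep in which the pin stands loosely. Origin at the centre of its underside.
- salt: Bystander: glass salt shaker with grey cap, 44 mm wide, 90 mm tall, origin at its foot.
- jar: Bystander: spice jar with white lid, 47 mm wide, 98 mm tall, origin at its foot.
- tin: Bystander: small round food tin, 57 mm wide, 72 mm tall, origin at its foot.

How it is judged:
By the outcome, as a careful person would: the job done as asked, in the order asked, and still so for the second after the job is handed in, with the robot touching nothing.
It also fails if it takes over 64 s, if anything falls off the work surface, if the arm or the gripper's body presses on something with over 40 N, if the wrist force passes 120 N, or if a joint passes its speed limit or range.

## Working session

There is one attempt and no reset: what is moved stays moved. The work goes in short steps, Python scripts to look and compute and a tool call to move; the robot and the scene stay as the last step left them, time stands still between calls to the robot, and variables do not carry over. Pictures are saved under pics/ and viewed, at most 11 in all, crops included, and the job is handed in when it is done.

Besides the shell and the picture viewer there is one more tool, called after ">>>" by a JSON object that holds its "name" and its "arguments", one argument or row to a line. play_rows: Moves the arm, as the interface text tells. Its arguments: {"type":"object","properties":{"commands":{"type":"array","items":{"type":"number"}},"squeeze":{"type":"number"}},"required":["commands"]}

```bash
mkdir -p pics; python3 - <<'E'
from station import arm, imaging
import cv2,numpy as np
np.set_printoptions(precision=3,suppress=True)
s=arm.sense();print(s)
for n in("scene","side"):
    f=imaging.grab_frame(n);cv2.imwrite(f"pics/{n}0.png",f["image"][:,:,::-1])
    print(n,f["camera_matrix"].tolist(),f["k1"],-f["R"].T@f["t"],f["R"])
E
```

```text
{'t': 0.0, 'joint_positions': array([ 1.22 ,  0.087,  0.175,  1.66 , -0.   ,  1.571]), 'dq': array([ 0.001,  0.   , -0.002,  0.   ,  0.002, -0.001]), 'tau': array([ -0.001, -52.04 ,  46.48 ,   0.016,  -0.   ,  -0.   ]), 'position': array([188.936, 516.296, 230.571]), 'ee_rot': array([ 0.175,  0.985, -0.001, -0.   ]), 'force': array([ 0.334, -0.54 , -0.096]), 'wrist_torque': array([-0.01 , -0.004,  0.03 ]), 'finger_force': 0.0, 'finger_gap': 0.9971530515933615}
scene [[446.10122720544285, 0.0, 283.2885183438833], [0.0, 446.10122720544285, 211.04861329141818], [0.0, 0.0, 1.0]] 0.025859593157765592 [ 175.276 -822.177  502.887] [[ 0.858 -0.514  0.003]
 [-0.212 -0.36  -0.908]
 [ 0.468  0.779 -0.418]]
side [[481.3329497264401, 0.0, 276.2969962191197], [0.0, 481.3329497264401, 207.02375292930725], [0.0, 0.0, 1.0]] -0.14561030838926317 [ 327.567 -775.937  599.728] [[ 0.932 -0.363  0.021]
 [-0.182 -0.516 -0.837]
 [ 0.315  0.776 -0.546]]
```

View pics/scene0.png

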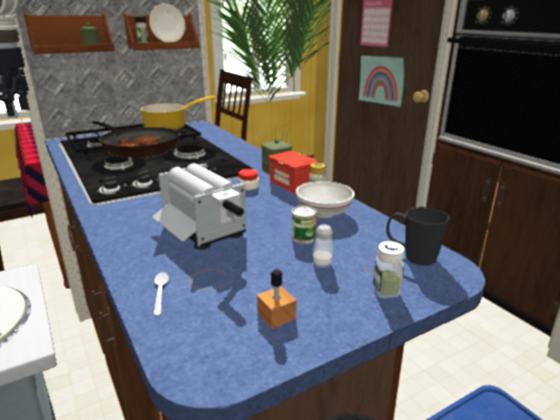

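View pics/side0.png

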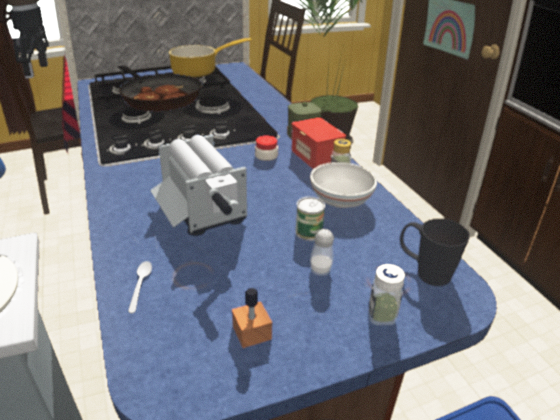

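The pin head is at about (277,272) in scene and (251,292) in side. The machine is at about (205,200) in both, with the knob near (232,206) and (223,203). I'll zoom in for detail.

```bash
cat > h.py <<'E'
from station import arm, imaging
import cv2,numpy as np
from scipy.spatial.transform import Rotation as Ro
np.set_printoptions(precision=2,suppress=True)
def dist(f): return np.array([f["k1"],0,0,0.])
def ray(f,uv):
    p=np.array(uv,float).reshape(1,1,2)
    d=cv2.undistortPoints(p,f["camera_matrix"],dist(f))[0,0]
    R=np.array(f["R"]);return -R.T@f["t"],R.T@np.array([d[0],d[1],1])
def onz(f,uv,z):
    c,d=ray(f,uv);return c+d*(z-c[2])/d[2]
def proj(f,X):
    return cv2.projectPoints(np.array(X,float).reshape(-1,1,3),cv2.Rodrigues(np.array(f["R"]))[0],np.array(f["t"],float),f["camera_matrix"],dist(f))[0][:,0]
def tri(rays):
    A=0;b=0
    for c,d in rays:
        d=d/np.linalg.norm(d);P=np.eye(3)-np.outer(d,d);A=A+P;b=b+P@c
    return np.linalg.solve(A,b)
E
python3 - <<'E'
from h import *
a=cv2.imread("pics/scene0.png");b=cv2.imread("pics/side0.png")
z=lambda im,x,y:cv2.resize(im[y:y+100,x:x+130],None,fx=5,fy=5,interpolation=cv2.INTER_CUBIC)[:,:]
m=np.hstack([cv2.resize(z(a,145,155),(400,308)),cv2.resize(z(b,140,132),(400,308))])
cv2.imwrite("pics/zoom.png",m)
for n,im,(x,y) in(("scene",a,(277,277)),("side",b,(251,298))):
    f=imaging.grab_frame(n)
    roi=im[y-15:y+15,x-15:x+15].max(2)<60
    l,c,st,ce=cv2.connectedComponentsWithStats(roi.astype(np.uint8));i=1+st[1:,4].argmax()
    uv=ce[i]+[x-15,y-15];print(n,st[i],uv,onz(f,uv,80.5))
E
```

```text
scene [ 10  10   9  15 120] [275.97 278.73] [ 495.73 -265.75   80.5 ]
side [ 10   9  11  15 128] [251.03 299.08] [ 496.58 -265.85   80.5 ]
```

View pics/zoom.png

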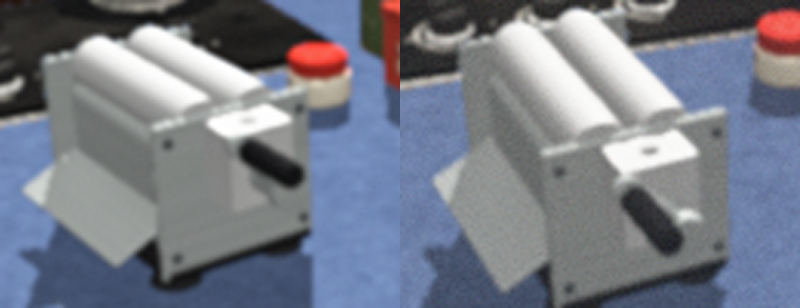

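Zoom: the bore mouth is at scene (225.3,194.3) and side (221.6,180.7). The housing's front top edge in the side crop runs (543,152) to (727,110), and the black knob can be seen in front of the block.

```bash
python3 - <<'E'
from h import *
k=130/400
S=lambda x,y:(145+x*k,155+y*k)
D=lambda x,y:(140+(x-400)*k,132+y*k)
fs=imaging.grab_frame("scene");fd=imaging.grab_frame("side")
print("bore",onz(fs,S(247,121),130),onz(fd,D(651,150),130))
for f,a,b in((fs,S(152,126),S(308,90)),(fd,D(543,152),D(727,110))):
    A,B=onz(f,a,143),onz(f,b,143);v=B-A;print("edge",A,B,np.hypot(*v[:2]),np.arctan2(v[1],v[0]))
n=tri([ray(fs,S(290,173)),ray(fd,D(671,242))]);fa=tri([ray(fs,S(249,152)),ray(fd,D(632,200))])
print("knob near/far",n,fa)
print("pin",tri([ray(fs,(275.97,278.73)),ray(fd,(251.03,299.08))]))
E
```

```text
bore [528.76  10.69 130.  ] [531.73  13.84 130.  ]
edge [457.65   6.01 143.  ] [578.22  12.77 143.  ] 120.75848759035097 0.05601336706637482
edge [462.86  11.73 143.  ] [586.28  25.41 143.  ] 124.17839857948022 0.11044285694060309
knob near/far [510.93 -98.45 136.17] [502.98 -49.18 135.19]
pin [ 497.01 -263.95   78.88]
```

>>> {"name": "play_rows", "arguments": {
  "commands": [-22.8,-21.2,-3.5,0,0,0.55,-1,-22.8,-21.2,-3.5,0,0,0.55,-1,-22.8,-21.2,-3.5,0,0,0.55,-1,-22.8,-21.2,-3.5,0,0,0.55,-1,-22.8,-21.2,-3.5,0,0,0.55,-1]
}}

```text
t: 0.92
position: [330.3, 238.0, 266.5]
ee_rot: [0.435, 0.9, 0.0, 0.0]
force: [0.8, 0.5, -0.3]
finger_gap: 1.002
finger_force: 0.0
```

```bash
cat >> h.py <<'E'
def to(p,yaw,s=None):
    """tool-frame shift (cm) and rotvec to reach TCP p, pointing down, tool y at world angle yaw"""
    s=s or arm.sense();R0=Ro.from_quat(s["ee_rot"])
    c,n=np.cos(yaw),np.sin(yaw)
    Rt=Ro.from_matrix(np.array([[-n,c,0],[c,n,0],[0,0,-1.]]))
    best=(R0.inv()*Rt).as_rotvec()
    print("t %.2f"%s["t"],"pos",s["position"],"shift",R0.inv().apply(np.array(p)-s["position"])/10,"turn",best,"F",s["force"])
E
python3 -c "
from h import *
to((470,-40,300),0.12)"
```

```text
t 0.93 pos [330.33 237.96 266.54] shift [-30.46  -6.32  -3.35] turn [ 0.   -0.    0.55] F [ 0.82  0.51 -0.31]
```

>>> {"name": "play_rows", "arguments": {
  "commands": [-30.5,-6.3,-3.3,0,0,0.55,-1,-30.5,-6.3,-3.3,0,0,0.55,-1,-30.5,-6.3,-3.3,0,0,0.55,-1,-30.5,-6.3,-3.3,0,0,0.55,-1,-30.5,-6.3,-3.3,0,0,0.55,-1]
}}

```text
t: 1.55
position: [470.1, -40.0, 299.5]
ee_rot: [0.664, 0.748, 0.0, 0.0]
force: [1.1, 0.6, -0.1]
finger_gap: 1.0
finger_force: 0.0
```

```bash
python3 - <<'E'
from h import *
f=imaging.grab_frame("wrist");cv2.imwrite("pics/w0.png",f["image"][:,:,::-1])
to((497,-266,160),0.12)
print(-f["R"].T@f["t"],f["R"],proj(f,[530,12,130]))
E
```

```text
t 1.60 pos [472.47 -45.23 298.82] shift [-22.18  -0.13  13.94] turn [ 0.  0. -0.] F [-3.62 -2.99 -2.61]
[459.29  37.59 441.59] [[ 0.99  0.12  0.  ]
 [ 0.11 -0.94  0.31]
 [ 0.04 -0.31 -0.95]] [[356.36 136.95]]
```

View pics/w0.png

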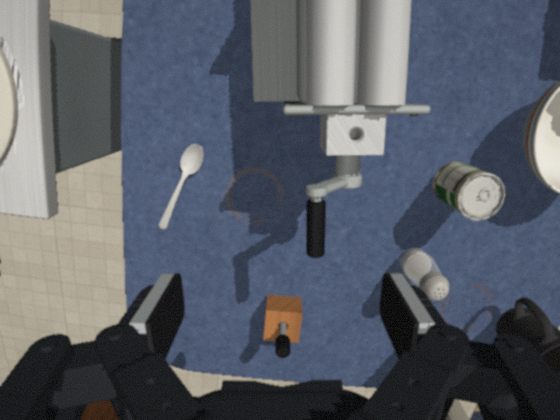

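Wrist view: bore at (356,134), plate edge from (285,108) to (429,109), knob from (316,198) to (315,256), pin head near (283,346).

```bash
python3 - <<'E'
from h import *
im=cv2.imread("pics/w0.png")
# no time passes except 0.05 s; the pose has drifted slightly, so use the frame as first grabbed
s=arm.sense();print(s["position"],s["t"])
f=imaging.grab_frame("wrist");cv2.imwrite("pics/w0b.png",f["image"][:,:,::-1]);im=f["image"]
g=im.max(2)
def dark(x0,x1,y0,y1,th):
    l,c,st,ce=cv2.connectedComponentsWithStats((g[y0:y1,x0:x1]<th).astype(np.uint8));i=1+st[1:,4].argmax()
    return ce[i]+[x0,y0],st[i],(l==i)
b,st,_=dark(335,375,118,146,135);print("bore",b,st,onz(f,b,130))
kx,st,m=dark(296,336,190,268,55);print("knob",kx,st);yy,xx=np.nonzero(m)
d=cv2.fitLine(np.c_[xx,yy].astype(np.float32),cv2.DIST_L2,0,.01,.01).ravel();print(d)
for z in(130,136):
    a=onz(f,kx,z);e=onz(f,kx+25*d[:2]*np.sign(d[1]),z);v=a-e;print(z,a,"yaw",np.arctan2(-v[0],v[1]))
p,st,_=dark(265,302,322,365,50);print("pin",p,st,onz(f,p,85))
A,B=onz(f,(285,108),143),onz(f,(429,109),143);print(A,B,np.arctan2(*(B-A)[1::-1]))
fs,fd=[imaging.grab_frame(n) for n in("scene","side")]
k=130/400
print("bore tri",tri([ray(f,b),ray(fs,(225.3,194.3)),ray(fd,(221.6,180.7))]))
to((497,-266,160),0.12)
E
```

```text
[472.47 -45.23 298.82] 1.6
bore [354.81 126.58] [ 14   2  13  14 133] [529.36  14.97 130.  ]
knob [313.88 222.08] [  9   3  19  59 969]Traceback (most recent call last):
  File "<stdin>", line 11, in <module>
    return _wrapfunc(a, 'nonzero')
    return bound(*args, **kwds)
ValueError: Calling nonzero on 0d arrays is not allowed. Use np.atleast_1d(scalar).nonzero() instead. If the context of this error is of the form `arr[nonzero(cond)]`, just use `arr[cond]`.
```

```bash
python3 - <<'E'
from h import *
f=imaging.grab_frame("wrist");im=f["image"];g=im.max(2)
def dark(x0,x1,y0,y1,th):
    n,l,st,ce=cv2.connectedComponentsWithStats((g[y0:y1,x0:x1]<th).astype(np.uint8));i=1+st[1:,4].argmax()
    return ce[i]+[x0,y0],st[i],(l==i)
b,st,_=dark(340,372,112,140,135);print("bore",b,st,onz(f,b,130))
kx,st,m=dark(296,336,185,268,55);yy,xx=np.nonzero(m)
d=cv2.fitLine(np.c_[xx,yy].astype(np.float32),cv2.DIST_L2,0,.01,.01).ravel();print("knob",kx,st,d)
for z in(130,136):
    a=onz(f,kx,z);e=onz(f,kx+25*d[:2]*np.sign(d[1]),z);v=a-e;print(z,a,"yaw",np.arctan2(-v[0],v[1]))
p,st,_=dark(260,302,312,360,50);print("pin",p,st,onz(f,p,85))
w=im[95:115,270:440];e=cv2.Canny(w,60,150)
A,B=onz(f,(285,108),143),onz(f,(429,109),143);print("edge",A,B,np.arctan2(*(B-A)[1::-1]))
fs,fd=[imaging.grab_frame(n) for n in("scene","side")]
print("bore tri",tri([ray(f,b),ray(fs,(225.3,194.3)),ray(fd,(221.6,180.7))]))
to((497,-266,160),0.12)
E
```

```text
bore [355.74 130.19] [ 10  12  13  13 133] [529.3   14.95 130.  ]
knob [315.12 225.44] [ 10  12  19  58 968] [ 0.   -1.   19.12 40.44]
130 [506.44 -78.34 130.  ] yaw 0.1451230938986849
136 [505.56 -76.14 136.  ] yaw 0.14512309389868389
pin [282.61 344.56] [ 16  22  14  22 263] [ 496.26 -258.49   85.  ]
edge [464.7   26.72 143.  ] [585.54  41.37 143.  ] 0.12063688918555186
bore tri [530.74  14.82 128.74]
t 1.80 pos [469.45 -37.9  298.96] shift [-22.98   0.03  13.89] turn [-0. -0. -0.] F [-0.67  0.51 -0.59]
```

>>> {"name": "play_rows", "arguments": {
  "commands": [-22.8,0,13.9,0,0,0.01,-1,-22.8,0,13.9,0,0,0.01,-1,-22.8,0,13.9,0,0,0.01,-1,-22.8,0,13.9,0,0,0.01,-1,-22.8,0,13.9,0,0,0.01,-1]
}}

```text
t: 2.42
position: [496.2, -264.5, 157.6]
ee_rot: [0.667, 0.745, -0.0, -0.002]
force: [-0.2, 0.6, 0.8]
finger_gap: 0.999
finger_force: 0.0
```

```bash
python3 - <<'E'
from h import *
f=imaging.grab_frame("wrist");im=f["image"];cv2.imwrite("pics/w1.png",im[:,:,::-1])
fs=imaging.grab_frame("scene");print("jar",onz(fs,(388,292),0),"salt",onz(fs,(322,263),0),"proj",proj(f,[[496.5,-264,93],[496.5,-264,68]]))
to((496.5,-264,64),0.13)
E
```

```text
jar [ 720.19 -309.7     0.  ] salt [ 672.53 -157.5     0.  ] proj [[284.38 224.65]
 [284.2  212.21]]
t 2.52 pos [ 496.63 -263.65  159.1 ] shift [-0.05 -0.    9.51] turn [-0.   -0.   -0.02] F [-0.5   0.19  0.28]
```

View pics/w1.png

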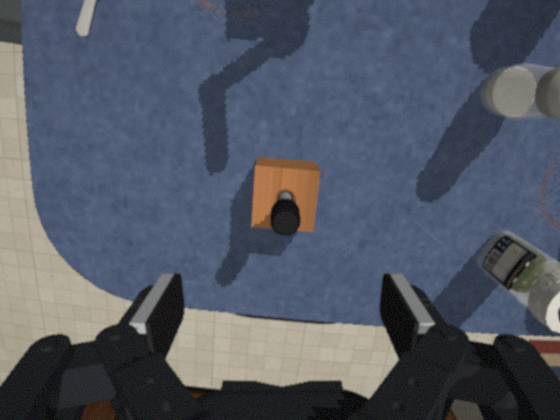

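The pin head's top is centred at about (285.5,222), within 1.5 mm of where I predicted it. The jar, at about (515,265), is clear of the fingers. Descending to grasp.

>>> {"name": "play_rows", "arguments": {
  "commands": [-0.1,0,5.0,0,0,0,-1,-0.1,0,9.5,0,0,0,-1,-0.1,0,9.5,0,0,0,-1,-0.1,0,9.5,0,0,0,-0.3,-0.1,0,9.5,0,0,0,0.2],
  "squeeze": 40
}}

```text
t: 3.15
position: [498.4, -265.3, 68.0]
ee_rot: [0.667, 0.745, 0.001, 0.002]
force: [0.6, -0.9, 0.6]
finger_gap: 0.602
finger_force: 0.0
```

>>> {"name": "play_rows", "arguments": {
  "commands": [0,0,0,0,0,0,1,0,0,0,0,0,0,1,0,0,0,0,0,0,1,0,0,0,0,0,0,1,0,0,0,0,0,0,1],
  "squeeze": 40
}}

```text
t: 3.78
position: [497.5, -265.5, 66.1]
ee_rot: [0.667, 0.745, 0.0, 0.001]
force: [0.4, -0.6, 5.9]
finger_gap: 0.213
finger_force: 39.0
```

>>> {"name": "play_rows", "arguments": {
  "commands": [0,0,-3,0,0,0,1,0,0,-8,0,0,0,1,0,0,-13,0,0,0,1,0,0,-17.5,0,0,0,1,0,0,-17.5,0,0,0,1]
}}

```text
t: 4.4
position: [498.0, -265.8, 243.8]
ee_rot: [0.667, 0.745, 0.001, 0.003]
force: [0.2, -0.2, -2.1]
finger_gap: 0.213
finger_force: 39.3
```

```bash
python3 - <<'E'
from h import *
f=imaging.grab_frame("scene");d=imaging.grab_frame("side")
to((529.5,14.9,240),0.13)
m=[cv2.resize(x["image"][60:340,150:420],(400,415))[:,:,::-1] for x in(f,d)]
cv2.imwrite("pics/lift.png",np.hstack(m))
E
```

```text
t 4.50 pos [ 497.05 -265.28  239.66] shift [27.49  6.3  -0.03] turn [-0.   -0.   -0.02] F [ 0.12  0.62 -1.19]
```

View pics/lift.png

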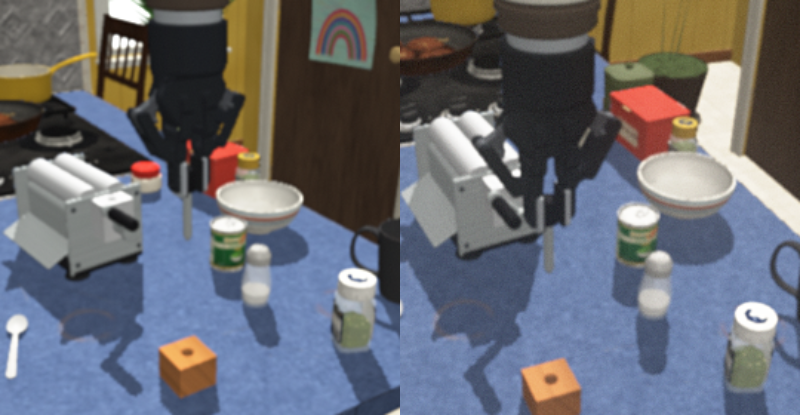

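The pin hangs straight in the fingers, with its tip at scene (276,221) and side (251,243). Moving over the bore.

>>> {"name": "play_rows", "arguments": {
  "commands": [6,1.4,0,0,0,0,1,12,2.8,0,0,0,0,1,18,4.2,0,0,0,-0.01,1,23,5.3,0,0,0,-0.02,1,27.5,6.3,0,0,0,-0.02,1]
}}

```text
t: 5.12
position: [528.8, 17.0, 238.1]
ee_rot: [0.659, 0.752, -0.001, -0.001]
force: [0.3, 0.2, -1.8]
finger_gap: 0.212
finger_force: 39.3
```

>>> {"name": "play_rows", "arguments": {
  "commands": [0,0,1.5,0,0,0,1,0,0,3.0,0,0,0,1,0,0,3.6,0,0,0,1,0,0,3.6,0,0,0,1,0,0,3.6,0,0,0,1]
}}

```text
t: 5.75
position: [529.6, 14.5, 204.6]
ee_rot: [0.66, 0.751, 0.0, 0.0]
force: [0.5, 0.3, -0.5]
finger_gap: 0.212
finger_force: 39.3
```

```bash
python3 - <<'E'
from h import *
out=[]
for n,u,v in(("scene",225,194),("side",222,181),):
    f=imaging.grab_frame(n);im=f["image"][v-40:v+20,u-30:u+30];out.append(cv2.resize(im,(390,390),interpolation=cv2.INTER_CUBIC)[:,:,::-1])
    print(n,proj(f,[[529.5,14.9,130],[529.5,14.9,148]]))
cv2.imwrite("pics/above.png",np.hstack(out))
to((529.5,14.9,204),0.13)
E
```

```text
scene [[224.79 193.62]
 [224.36 185.93]]
side [[220.32 180.68]
 [219.94 172.58]]
t 5.85 pos [529.68  14.73 204.7 ] shift [ 0.02 -0.02  0.07] turn [ 0.  0. -0.] F [ 0.74  0.19 -0.76]
```

View pics/above.png

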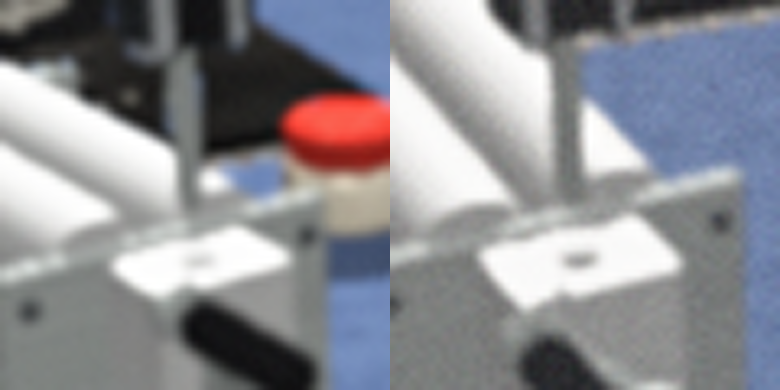

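Relative to the bore (scene (225.5,194), side (221.2,181)), the tip (scene (224.1,186.3), side (219.4,172.5)) sits about 2–3 mm too far to −x. I'll check it with the wrist camera.

```bash
python3 - <<'E'
from h import *
f=imaging.grab_frame("wrist");P=proj(f,[[529.5,14.9,130],[529.5,14.9,148.7],[529.5,14.9,190]]);print(P)
print(proj(f,[[530.5,14.9,130],[529.5,15.9,130]])-P[0])
u,v=P[0].astype(int);u0,v0=u-50,v-50;print(u0,v0)
cv2.imwrite("pics/w2.png",cv2.resize(f["image"][v0:v0+100,u0:u0+100],(600,600),interpolation=cv2.INTER_CUBIC)[:,:,::-1])
E
```

```text
[[283.21 219.59]
 [283.37 229.92]
 [283.86 260.16]]
[[ 1.49  0.18]
 [ 0.2  -1.4 ]]
233 169
```

View pics/w2.png

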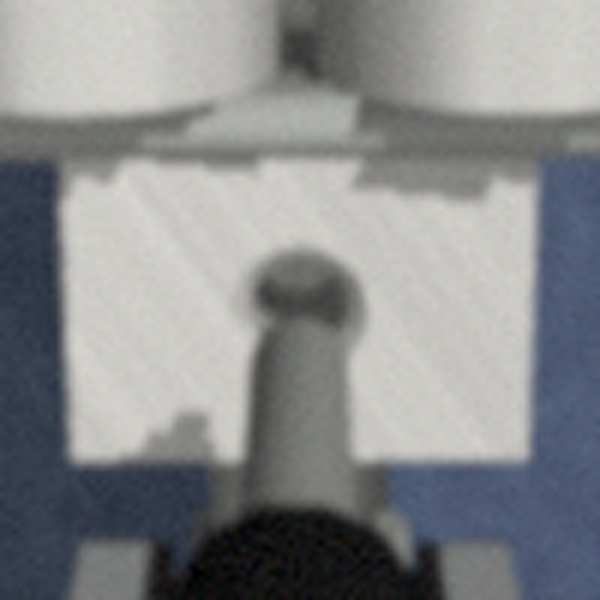

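Wrist crop: the bore is centred at crop (303,303), and the pin axis lines up with it left to right (x≈304). The nose ends around y≈320, where about 345 was expected, so the pin is about 3–4 mm too far to +y. The other two views fit that, so I'll shift it −3.5 mm in y and go down slowly.

>>> {"name": "play_rows", "arguments": {
  "commands": [-0.35,-0.05,0,0,0,0,1,-0.35,-0.05,0.8,0,0,0,1,-0.35,-0.05,1.4,0,0,0,1,-0.35,-0.05,2.0,0,0,0,1,-0.35,-0.05,2.3,0,0,0,1]
}}

```text
t: 6.52
position: [529.2, 11.6, 180.5]
ee_rot: [0.66, 0.752, -0.0, -0.0]
force: [0.2, -0.1, -0.1]
finger_gap: 0.216
finger_force: 39.4
```

>>> {"name": "play_rows", "arguments": {
  "commands": [0,0,0.2,0,0,0,1,0,0,0.4,0,0,0,1,0,0,0.6,0,0,0,1]
}}

```text
t: 6.9
position: [529.5, 11.6, 175.2]
ee_rot: [0.66, 0.752, 0.0, 0.0]
force: [0.4, -0.4, 0.6]
finger_gap: 0.214
finger_force: 39.4
```

>>> {"name": "play_rows", "arguments": {
  "commands": [0,0,0.3,0,0,0,1,0,0,0.6,0,0,0,1,0,0,0.9,0,0,0,1,0,0,1.0,0,0,0,1,0,0,1.0,0,0,0,1]
}}

```text
t: 7.52
position: [529.4, 11.5, 165.0]
ee_rot: [0.66, 0.752, -0.0, 0.0]
force: [3.0, -1.2, -1.2]
finger_gap: 0.212
finger_force: 39.4
```

>>> {"name": "play_rows", "arguments": {
  "commands": [0,0,0.1,0,0,0,1,0,0,0.2,0,0,0,1,0,0,0.2,0,0,0,1]
}}

```text
t: 7.9
position: [529.5, 11.5, 163.2]
ee_rot: [0.66, 0.752, 0.0, 0.0]
force: [1.6, -0.1, 0.3]
finger_gap: 0.216
finger_force: 39.5
```

>>> {"name": "play_rows", "arguments": {
  "commands": [0,0,0.1,0,0,0,1,0,0,0.1,0,0,0,0.45,0,0,0.1,0,0,0,0.3,0,0,0.1,0,0,0,0,0,0,0.1,0,0,0,-0.2]
}}

```text
t: 8.52
position: [529.3, 11.5, 162.0]
ee_rot: [0.66, 0.752, -0.0, -0.0]
force: [-0.1, 0.0, 0.3]
finger_gap: 0.601
finger_force: 0.0
```

>>> {"name": "play_rows", "arguments": {
  "commands": [0,0,0,0,0,0,-0.2,0,0,-2,0,0,0,-0.2,0,0,-5,0,0,0,-0.2,0,0,-8,0,0,0,-0.2,0,0,-8,0,0,0,-0.2]
}}

```text
t: 9.15
position: [530.2, 11.6, 244.4]
ee_rot: [0.66, 0.752, 0.001, 0.001]
force: [0.4, 0.1, 0.3]
finger_gap: 0.606
finger_force: 0.0
```

```bash
cat >> h.py <<'E'
def head():
    "dark pin head: blob in the scene and side pictures above the bore; triangulated centre"
    rays=[]
    for n in("scene","side"):
        f=imaging.grab_frame(n);P=proj(f,[[529.5,14.5,192],[529.5,14.5,140]])
        u=int(P[0,0]);v0,v1=int(P[0,1])-6,int(P[1,1])+2
        m=(f["image"][v0:v1,u-10:u+11].max(2)<75).astype(np.uint8)
        k,l,st,ce=cv2.connectedComponentsWithStats(m)
        if k<2: print(n,"none");continue
        i=1+st[1:,4].argmax();uv=ce[i]+[u-10,v0];rays.append(ray(f,uv))
        # height on the vertical through the bore
        zz=np.linspace(130,200,141);z=zz[np.abs(proj(f,np.c_[0*zz+529.5,0*zz+14.5,zz])[:,1]-uv[1]).argmin()]
        print(n,"head px",uv,st[i],"centre z",z)
E
python3 - <<'E'
from h import *
head()
to((484,-78,245),0.13)
w=[]
for n,u,v in(("scene",225,185),("side",222,172)):
    w.append(cv2.resize(imaging.grab_frame(n)["image"][v-40:v+35,u-40:u+40],(400,375),interpolation=cv2.INTER_CUBIC)[:,:,::-1])
cv2.imwrite("pics/stood.png",np.hstack(w))
E
```

```text
scene head px [223.66 168.08] [  0   0  21  20 351] centre z 189.0
side head px [219.44 159.17] [  6   7   9  14 104] centre z 177.0
t 9.25 pos [529.47  11.55 241.73] shift [-8.29 -5.67 -0.33] turn [-0. -0.  0.] F [ 0.06 -0.35  0.16]
```

View pics/stood.png

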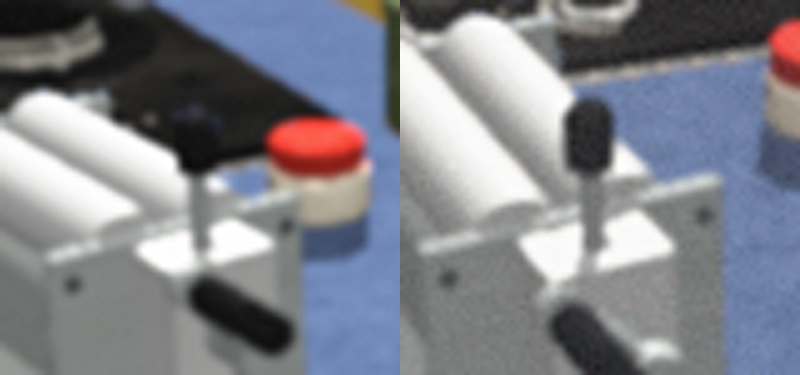

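The pin stands upright in the bore. In the side crop its head runs (588,100)–(588,165), so its top is about 190 mm up, which means it rests on the shaft. Next I shut the fingers and go to the knob's −x side.

```bash
cat >> h.py <<'E'
YAW=0.13;B=np.array([529.5,14.5])
def mw(x,y): c,n=np.cos(YAW),np.sin(YAW);return B+[c*x-n*y,n*x+c*y]
def wm(p): c,n=np.cos(YAW),np.sin(YAW);d=np.array(p[:2])-B;return np.array([c*d[0]+n*d[1],-n*d[0]+c*d[1]])
E
python3 -c "
from h import *
p=mw(-73,-88);print(p);to((*p,240),YAW)"
```

```text
[468.52 -82.22]
t 9.35 pos [529.08  11.56 240.98] shift [-8.51 -7.22  0.11] turn [-0. -0.  0.] F [ 0.34 -0.32  0.23]
```

>>> {"name": "play_rows", "arguments": {
  "commands": [-4,-3.5,0,0,0,0,0.5,-8.5,-7.2,0,0,0,0,1,-8.5,-7.2,0,0,0,0,1,-8.5,-7.2,5,0,0,0,1,-8.5,-7.2,9,0,0,0,1]
}}

```text
t: 9.98
position: [468.9, -81.6, 149.9]
ee_rot: [0.66, 0.752, -0.0, -0.0]
force: [0.2, 0.0, 0.5]
finger_gap: 0.001
finger_force: 0.0
```

>>> {"name": "play_rows", "arguments": {
  "commands": [0,0,2.7,0,0,0,1,0,0,2.7,0,0,0,1,0,0,2.7,0,0,0,1]
}}

```text
t: 10.35
position: [469.5, -81.8, 126.0]
ee_rot: [0.66, 0.752, 0.0, 0.0]
force: [0.2, -0.1, 1.4]
finger_gap: -0.003
finger_force: 0.0
```

```bash
python3 - <<'E'
from h import *
s=arm.sense();print(s["position"],wm(s["position"]),s["force"],s["finger_gap"]);head()
E
```

```text
[469.49 -81.77 126.01] [-71.98 -87.68] [ 0.25 -0.15  1.4 ] -0.002995587876500205
scene head px [223. 175.] [  0   0  21  31 651] centre z 173.0
side head px [217.55 163.24] [  0   0  21  32 552] centre z 168.5
```

>>> {"name": "play_rows", "arguments": {
  "commands": [0,0.4,0,0,0,0,1,0,0.8,0,0,0,0,1,0,1.2,0,0,0,0,1,0,1.6,0,0,0,0,1,0,2.0,0,0,0,0,1]
}}

```text
t: 11.08
position: [488.6, -79.6, 124.9]
ee_rot: [0.66, 0.751, -0.001, -0.0]
force: [-3.0, -1.2, 0.2]
finger_gap: 0.002
finger_force: 1.7
```

>>> {"name": "play_rows", "arguments": {
  "commands": [0,0.3,0,0,0,0,1,0,0.6,0,0,0,0,1,0,0.9,0,0,0,0,1,0,1.2,0,0,0,0,1,0,1.5,0,0,0,0,1]
}}

```text
t: 11.7
position: [504.0, -77.5, 125.2]
ee_rot: [0.66, 0.752, 0.0, 0.0]
force: [-2.1, 0.2, -0.0]
finger_gap: -0.0
finger_force: 1.1
```

```bash
python3 - <<'E'
from h import *
s=arm.sense();print(s["position"],wm(s["position"]),s["force"])
f=imaging.grab_frame("wrist");P=proj(f,[[*mw(0,0),z] for z in(130,155,190)]+[[*mw(55*np.sin(q),-86),95+55*np.cos(q)+9] for q in(-.3,-.2,0)]);print(P)
cv2.imwrite("pics/push.png",f["image"][:,:,::-1])
E
```

```text
[504.   -77.46 125.15] [-37.2  -87.88] [-2.07  0.22 -0.04]
[[384.14  72.05]
 [406.95  66.75]
 [462.77  54.31]
 [340.8  310.92]
 [355.55 312.9 ]
 [385.21 314.24]]
```

View pics/push.png

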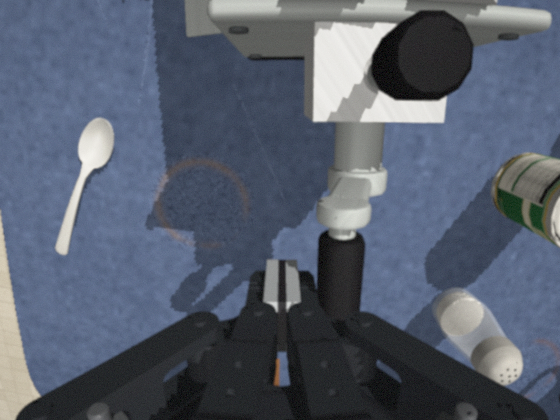

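The wrist view shows the pin head clearly, its top disc about 87 px tall and centred near (430,55). It may have dropped already, so I'll work out its height from the disc size.

```bash
cat >> h.py <<'E'
def headz(f=None):
    "fit the height of the head: compare the dark blob's extents with those of the projected head cylinder"
    f=f or imaging.grab_frame("wrist");a=np.linspace(0,2*np.pi,60);res=[]
    g=(f["image"].max(2)<60).astype(np.uint8);g[160:]=0
    k,l,st,ce=cv2.connectedComponentsWithStats(g);i=1+st[1:,4].argmax();x,y,w,h=st[i,:4];print("blob",x,y,x+w,y+h)
    for z in range(155,195,5):
        C=[[*(mw(0,0)+10*np.array([np.cos(t),np.sin(t)])),zz] for t in a for zz in(z,z-25)]
        P=proj(f,C);print(z,P.min(0),P.max(0))
E
python3 -c "
from h import *
headz()"
```

```text
blob 370 11 472 100
155 [357.13  32.36] [437.54  99.99]
160 [360.01  29.42] [444.66 100.18]
165 [363.13  26.2 ] [452.45 100.4 ]
170 [366.5   22.67] [460.99 100.65]
175 [370.15  18.8 ] [470.39 100.94]
180 [374.13  14.52] [480.78 101.27]
185 [378.49   9.76] [492.3  101.65]
190 [383.26   4.46] [505.15 102.11]
```

>>> {"name": "play_rows", "arguments": {
  "commands": [0,0.1,0,0,0,0,1,0,0.2,0,0,0,0,1,0,0.3,0,0,0,0,1,0,0.4,0,0,0,0,1,0,0.5,0,0,0,0,1]
}}

```text
t: 12.42
position: [508.8, -76.8, 125.1]
ee_rot: [0.66, 0.752, 0.0, -0.0]
force: [-0.7, 1.0, 0.6]
finger_gap: 0.0
finger_force: 0.9
```

```bash
python3 -c "
from h import *
s=arm.sense();print(s['position'],wm(s['position']),s['force']);headz()"
```

```text
[508.76 -76.83 125.14] [-32.4  -87.88] [-0.72  1.01  0.58]
blob 355 10 453 99
155 [345.14  31.78] [423.4   99.64]
160 [347.57  28.76] [429.93  99.81]
165 [350.19  25.46] [437.07  99.99]
170 [353.03  21.84] [444.92 100.2 ]
175 [356.11  17.85] [453.57 100.44]
180 [359.47  13.43] [463.16 100.72]
185 [363.15   8.51] [473.82 101.04]
190 [367.18   3.01] [485.75 101.42]
```

>>> {"name": "play_rows", "arguments": {
  "commands": [0,0.1,0,0,0,0,1,0,0.2,0,0,0,0,1,0,0.3,0,0,0,0,1,0,0.4,0,0,0,0,1,0,0.5,0,0,0,0,1]
}}

```text
t: 13.1
position: [513.7, -76.2, 125.1]
ee_rot: [0.66, 0.752, 0.0, -0.0]
force: [-1.5, 0.1, 0.8]
finger_gap: 0.001
finger_force: 0.9
```

```bash
python3 -c "
from h import *
s=arm.sense();print(s['position'],wm(s['position']),s['force']);headz()"
```

```text
[513.74 -76.21 125.12] [-27.39 -87.9 ] [-1.49  0.09  0.84]
blob 338 8 431 98
155 [331.84  31.23] [407.63  99.34]
160 [333.76  28.16] [413.48  99.47]
165 [335.85  24.78] [419.89  99.63]
170 [338.1   21.07] [426.94  99.8 ]
175 [340.55  16.97] [434.73 100.  ]
180 [343.21  12.41] [443.38 100.23]
185 [346.13   7.32] [453.02 100.49]
190 [349.34   1.62] [463.84 100.8 ]
```

>>> {"name": "play_rows", "arguments": {
  "commands": [0,0.1,0,0,0,0,1,0,0.2,0,0,0,0,1,0,0.3,0,0,0,0,1,0,0.4,0,0,0,0,1,0,0.5,0,0,0,0,1]
}}

```text
t: 13.78
position: [518.7, -75.6, 125.1]
ee_rot: [0.66, 0.752, 0.0, -0.0]
force: [-2.0, 1.3, 0.7]
finger_gap: 0.002
finger_force: 0.8
```

```bash
python3 -c "
from h import *
s=arm.sense();print(s['position'],wm(s['position']),s['force']);headz()"
```

```text
[518.68 -75.56 125.11] [-22.4 -87.9] [-2.01  1.25  0.69]
blob 320 5 408 97
155 [318.52  30.73] [391.72  99.03]
160 [319.94  27.6 ] [396.88  99.14]
165 [321.47  24.16] [402.52  99.27]
170 [323.13  20.36] [408.74  99.41]
175 [324.94  16.17] [415.62  99.57]
180 [326.9   11.49] [423.28  99.75]
185 [329.06   6.26] [431.83  99.97]
190 [331.43   0.38] [441.45 100.21]
```

>>> {"name": "play_rows", "arguments": {
  "commands": [0,0.1,0,0,0,0,1,0,0.2,0,0,0,0,1,0,0.3,0,0,0,0,1,0,0.4,0,0,0,0,1,0,0.5,0,0,0,0,1]
}}

```text
t: 14.45
position: [523.7, -74.9, 125.1]
ee_rot: [0.66, 0.752, 0.0, 0.0]
force: [-1.7, 0.7, -0.2]
finger_gap: -0.001
finger_force: 0.8
```

```bash
sed -i 's/range(155,195,5)/(160,188)/' h.py; python3 -c "
from h import *
s=arm.sense();print(wm(s['position']),s['force']);headz()"
```

```text
[-17.38 -87.92] [-1.72  0.69 -0.21]
blob 320 9 413 96
160 [306.08  27.15] [380.11  98.88]
188 [312.82   1.88] [415.15  99.65]
```

>>> {"name": "play_rows", "arguments": {
  "commands": [0,0.1,0,0,0,0,1,0,0.2,0,0,0,0,1,0,0.3,0,0,0,0,1,0,0.4,0,0,0,0,1,0,0.5,0,0,0,0,1]
}}

```text
t: 15.12
position: [528.6, -74.3, 125.1]
ee_rot: [0.66, 0.752, 0.0, 0.0]
force: [-1.9, 1.7, -0.6]
finger_gap: -0.001
finger_force: 0.8
```

```bash
python3 -c "
from h import *
s=arm.sense();print(wm(s['position']),s['force']);headz()"
```

```text
[-12.39 -87.89] [-1.94  1.67 -0.57]
blob 302 12 390 97
160 [292.2   26.84] [363.21  98.7 ]
188 [295.14   1.21] [392.48  99.34]
```

>>> {"name": "play_rows", "arguments": {
  "commands": [0,0.1,0,0,0,0,1,0,0.2,0,0,0,0,1,0,0.3,0,0,0,0,1,0,0.4,0,0,0,0,1,0,0.5,0,0,0,0,1]
}}

```text
t: 15.8
position: [533.5, -73.6, 125.1]
ee_rot: [0.66, 0.752, -0.0, -0.0]
force: [-1.8, 0.8, -0.8]
finger_gap: 0.001
finger_force: 0.8
```

```bash
python3 -c "
from h import *
s=arm.sense();print(wm(s['position']),s['force']);headz()"
```

```text
[ -7.42 -87.9 ] [-1.8   0.77 -0.8 ]
blob 273 29 340 99
160 [277.61  26.61] [346.26  98.59]
188 [276.17   0.71] [369.62  99.14]
```

>>> {"name": "play_rows", "arguments": {
  "commands": [0,0.1,0,0,0,0,1,0,0.2,0,0,0,0,1,0,0.3,0,0,0,0,1,0,0.4,0,0,0,0,1]
}}

```text
t: 16.35
position: [537.5, -73.1, 125.1]
ee_rot: [0.66, 0.752, -0.0, -0.0]
force: [-1.4, 1.2, 0.0]
finger_gap: -0.004
finger_force: 0.8
```

```bash
python3 -c "
from h import *
s=arm.sense();print(wm(s['position']),s['force']);headz()"
```

```text
[ -3.4 -87.9] [-1.39  1.22  0.05]
blob 269 31 334 99
160 [263.82  26.5 ] [332.53  98.51]
188 [257.38   0.49] [351.  99.]
```

The pin has dropped: the head's top edge now matches z≈160. I'll carry on gently until the crank stops.

>>> {"name": "play_rows", "arguments": {
  "commands": [0,0.1,0,0,0,0,1,0,0.2,0,0,0,0,1,0,0.3,0,0,0,0,1]
}}

```text
t: 16.77
position: [540.4, -72.7, 125.1]
ee_rot: [0.66, 0.752, -0.0, -0.0]
force: [-2.1, 1.8, 0.1]
finger_gap: -0.001
finger_force: 1.0
```

>>> {"name": "play_rows", "arguments": {
  "commands": [0,0.1,0,0,0,0,1,0,0.2,0,0,0,0,1]
}}

```text
t: 17.02
position: [542.3, -72.4, 125.1]
ee_rot: [0.66, 0.752, -0.0, -0.0]
force: [-3.3, 0.1, -0.0]
finger_gap: -0.002
finger_force: 1.5
```

>>> {"name": "play_rows", "arguments": {
  "commands": [0,0.1,0,0,0,0,1,0,0.2,0,0,0,0,1]
}}

```text
t: 17.27
position: [544.1, -72.2, 124.9]
ee_rot: [0.66, 0.752, -0.0, -0.0]
force: [-5.2, 1.5, -1.3]
finger_gap: -0.001
finger_force: 2.7
```

>>> {"name": "play_rows", "arguments": {
  "commands": [0,0.1,0,0,0,0,1,0,0.1,0,0,0,0,1]
}}

```text
t: 17.52
position: [544.9, -72.1, 124.9]
ee_rot: [0.66, 0.752, -0.0, -0.0]
force: [-5.6, -0.0, -0.2]
finger_gap: -0.003
finger_force: 2.9
```

>>> {"name": "play_rows", "arguments": {
  "commands": [0,0.1,0,0,0,0,1,0,0.2,0,0,0,0,1,0,0.2,0,0,0,0,1]
}}

```text
t: 17.9
position: [546.3, -71.9, 124.6]
ee_rot: [0.66, 0.751, -0.001, -0.001]
force: [-8.0, 0.1, -1.3]
finger_gap: 0.003
finger_force: 4.1
```

```bash
python3 -c "
from h import *
s=arm.sense();print(wm(s['position']),s['force']);headz()"
```

```text
[  5.46 -87.85] [-8.03  0.06 -1.26]
blob 240 31 305 100
160 [232.82  26.36] [301.83  98.69]
188 [214.71   0.1 ] [308.9   99.21]
```

The force rose from 2 to 8 N with the knob stalling, so the crank is blocked. I'll back off, go up and over the pin, and push it home.

>>> {"name": "play_rows", "arguments": {
  "commands": [0,-0.6,0,0,0,0,1,0,-1.8,0,0,0,0,1,0,-1.8,-5,0,0,0,1,0,-1.8,-10,0,0,0,1,0,-1.8,-10,0,0,0,1]
}}

```text
t: 18.58
position: [530.7, -74.5, 229.9]
ee_rot: [0.66, 0.751, 0.002, 0.003]
force: [0.1, 0.4, -0.2]
finger_gap: -0.0
finger_force: 0.0
```

```bash
python3 - <<'E'
from h import *
f=imaging.grab_frame("side");P=proj(f,[[*mw(0,0),z] for z in(190,160,130)])
print(P);to((*mw(0,0),180),YAW)
E
```

```text
[[219.11 153.13]
 [219.75 167.19]
 [220.38 180.78]]
t 18.62 pos [530.12 -74.43 227.3 ] shift [8.83 1.07 4.72] turn [ 0.  0. -0.] F [ 0.2   0.45 -0.92]
```

>>> {"name": "play_rows", "arguments": {
  "commands": [4,0.5,0,0,0,0,1,8.8,1.1,0,0,0,0,1,8.8,1.1,0,0,0,0,1,8.8,1.1,3,0,0,0,1,8.8,1.1,5,0,0,0,1]
}}

```text
t: 19.25
position: [528.3, 14.0, 173.0]
ee_rot: [0.66, 0.752, -0.001, -0.001]
force: [-0.1, 0.5, -0.0]
finger_gap: -0.002
finger_force: 0.0
```

>>> {"name": "play_rows", "arguments": {
  "commands": [0,0,0.5,0,0,0,1,0,0,1.0,0,0,0,1,0,0,1.3,0,0,0,1,0,0,1.4,0,0,0,1,0,0,1.4,0,0,0,1]
}}

```text
t: 19.88
position: [529.3, 14.4, 162.4]
ee_rot: [0.66, 0.751, 0.001, 0.001]
force: [-1.4, -1.2, 4.8]
finger_gap: -0.003
finger_force: 2.5
```

>>> {"name": "play_rows", "arguments": {
  "commands": [0,0,0.1,0,0,0,1,0,0,0.2,0,0,0,1,0,0,0.3,0,0,0,1]
}}

```text
t: 20.25
position: [529.6, 14.4, 160.5]
ee_rot: [0.66, 0.752, 0.001, 0.001]
force: [-3.7, -0.6, 12.9]
finger_gap: -0.004
finger_force: 6.7
```

>>> {"name": "play_rows", "arguments": {
  "commands": [0,0,0.1,0,0,0,1,0,0,0.2,0,0,0,1,0,0,0.3,0,0,0,1]
}}

```text
t: 20.62
position: [529.5, 14.4, 157.5]
ee_rot: [0.66, 0.752, 0.001, 0.001]
force: [-4.5, -0.3, 13.4]
finger_gap: 0.002
finger_force: 6.7
```

>>> {"name": "play_rows", "arguments": {
  "commands": [0,0,0.1,0,0,0,1,0,0,0.2,0,0,0,1,0,0,0.2,0,0,0,1]
}}

```text
t: 21.0
position: [529.4, 14.3, 155.5]
ee_rot: [0.66, 0.751, 0.001, 0.001]
force: [-4.7, -0.8, 12.1]
finger_gap: 0.005
finger_force: 6.1
```

>>> {"name": "play_rows", "arguments": {
  "commands": [0,0,0.1,0,0,0,1,0,0,0.1,0,0,0,1]
}}

```text
t: 21.25
position: [529.4, 14.3, 155.2]
ee_rot: [0.66, 0.752, 0.001, 0.001]
force: [-7.0, -0.7, 17.9]
finger_gap: -0.001
finger_force: 8.6
```

>>> {"name": "play_rows", "arguments": {
  "commands": [0,0,0.05,0,0,0,1,0,0,0.05,0,0,0,1]
}}

```text
t: 21.5
position: [529.5, 14.3, 155.1]
ee_rot: [0.66, 0.752, 0.001, 0.002]
force: [-8.1, -0.8, 19.7]
finger_gap: 0.002
finger_force: 10.2
```

>>> {"name": "play_rows", "arguments": {
  "commands": [0,0,-1,0,0,0,1,0,0,-5,0,0,0,1,0,0,-10,0,0,0,1,0,-8,-12,0,0,0,1,0,-12,-12,0,0,0,1]
}}

```text
t: 22.12
position: [409.5, -1.2, 272.8]
ee_rot: [0.66, 0.752, 0.0, 0.0]
force: [0.0, -0.5, 1.0]
finger_gap: -0.002
finger_force: 0.0
```

```bash
python3 - <<'E'
from h import *
w=[]
for n,u,v in(("scene",225,185),("side",222,172)):
    f=imaging.grab_frame(n);w.append(cv2.resize(f["image"][v-40:v+35,u-40:u+40],(400,375),interpolation=cv2.INTER_CUBIC)[:,:,::-1])
    print(proj(f,[[*mw(0,0),155],[*mw(0,0),130]]))
cv2.imwrite("pics/final.png",np.hstack(w))
E
```

```text
[[224.26 182.96]
 [224.87 193.68]]
[[219.85 169.48]
 [220.38 180.78]]
```

View pics/final.png

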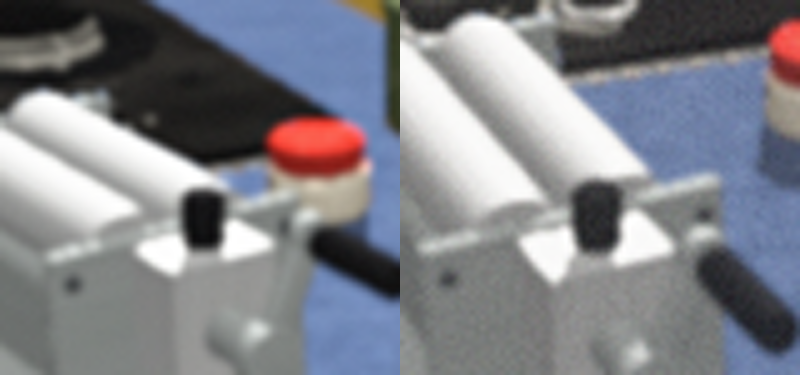

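The head sits flat on the block, at side crop (597,180)–(597,250). The crank leans away from the robot, and nothing is touching the work. Handing in.

```bash
python3 -c "
from station import arm
print(arm.sign_off())"
```

```text
the job is handed in; nothing more can be done
None
```

The pasta roller is locked: the pin dropped into the shaft's cross-hole, stopped the crank at about 8 N, and was pushed home with its head flat on the block (measured 155 mm up). The job is handed in at about 22 s, the arm is clear, and I never moved near enough to the salt, jar or tin to touch them.

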